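# Wedge the rocking hob steady

### The arm

A 6-joint arm with a two-finger parallel gripper is mounted at the origin on the work surface. World frame = base frame: x ahead of the robot, y to its left, z up, the work surface at z = 0. Lengths are in m, angles in rad, forces in N, time in s.
With the tool pointing down it reaches from about 0.25 to 0.725 m from the base axis. Payload 4 kg.
Tool frame: the origin (TCP) lies between the finger pads; the fingertips stand 11 mm ahead of it and the grasp point (between the pads) lies 8 mm behind it (bot.tip_extent is the distance from the TCP to the fingertips, in m); z points along the fingers, y is the line along which they close (so a half turn about z gives the same grasp; the last joint's range is limited). The gripper opens to 85 mm and grips with 20 to 120 N. Pads are 22 mm wide; open, the fingers measure 114 mm over their backs; the gripper's body (76 mm by 85 mm) begins 54 mm behind the grasp point. The pads swing forward as they close: fully open they stand 13 mm farther back than shut.
Start: joints at [1.246, 0.241, 0.005, 1.335, 0, 1.571], TCP at [0.16, 0.474, 0.242] pointing down, gripper open.
Joint ranges: [-2.72, 2.72], [-1.05, 1.87], [-1.09, 1.28], [-1.99, 2.15], [-1.42, 1.44], [-3.14, 3.14]. Speed limits (rad/s): [2.79, 2.79, 3.14, 3.14, 3.14, 3.14].

### API

Orientations are given as a unit quaternion [x, y, z, w].
In Python, from workcell import bot gives the robot as it stands. The module is installed in compiled form; this text tells all that it offers.
- The arm moves only by the tool drive_tool, never from a script. Its argument "rows" is a list of rows, each an object of numbers: "dx", "dy", "dz": the shift along the tool's x, y, z in units of 50 mm (1.0 is 50 mm); "wx", "wy", "wz": the turn, a rotation vector about the tool's x, y, z in units of 5 degrees (1.0 is 5 degrees); "hand": the finger opening in mm, from 0 to 85.4. A call has 1 to 20 rows; each row is the pose to reach, as a shift and turn from the pose commanded when the call began, along the tool's axes at that moment; what a row does not reach only later rows make up. A row lasts 1/10 s, in which the tool goes at most 50 mm and 8.59 degrees, less where a joint would pass 70% of its speed; a pose out of reach is approached as far as the arm can. A call with a gripper value outside its range is refused whole. The fingers move at their own pace and stop on an object; the grip force is fixed at half the most. Time passes only in rows, so rows that repeat a pose let the fingers close. It gives the time, the measured TCP pose, the force, the opening and the grip force at its end, in the units of the state.
- bot.get_obs(): the state, without advancing time (a new reading comes with each control period).
- bot.camera(name): name is "side" or "top"; returns the picture (400x640x3 uint8, red, green, blue); there is no depth.
- bot.get_calibration(name): a dict with "vfov" (degrees; the focal length in pixels is half the picture's height over the tangent of half this angle, whatever the lens; pixels are square), "cx", "cy" (the principal point, pixels), "origin" and "rotation" of the camera in the world. Camera axes: x right, y up, looking along -z (the intrinsics and any distortion apply to the point x, -y, -z); pixel columns grow to the right and rows downward; lengths in m; the calibration is good to about 2 mm. A picture is of the moment at which its call begins. get_calibration takes no time and is no camera call.
- bot.job_done(): hands the job in; it is judged then, once.
Trained networks look in the newest picture that a camera, given by its name, has taken for a name from the list of things; names that differ only in an ending like _2 or _b are one class to them, and where a whole thing is asked for, a point or a joint stands for the part that bears it (a point fixed in the world has none). Each returns a list of dicts, best first, with "score" (0 to 1); they miss things now and then, are a little off and sometimes report something else, mostly with a low value. They report only what shows in the picture. A call takes as long as a camera call. They do not tell look-alikes from the thing itself.
- bot.look_for(camera, thing): "extent" ([centre column, centre row, width, height] in pixels, round what is visible of it).
- bot.outline_of(camera, thing): "region" (400x640 bool, what is visible of it) and "extent" ([centre column, centre row, width, height] in pixels, round what is visible of it).
The state is a dict: "clock": time; "joint_pos": joint angles; "joint_vel": joint speeds; "tau": joint torques, N m; "eef_pos": TCP position; "tool_rot": TCP orientation; "ft_force": force on the tool from outside, world axes, zero at the start; "ft_torque": the same for the moment, N m; "grip_width": finger opening in m; "grasp_force": force on a finger pad.
Only numpy, scipy, OpenCV 4.12 (cv2) and the standard library are available. Lean on these libraries where they do the work, as an engineer would, in place of code of your own. Each camera call takes 0.05 s, during which the arm holds its last target. There are 200 camera calls.

### The job

The portable hob rocks because its front left foot is too short. Take the wooden wedge, lay it flat on the counter and slide it thin end first, straight in under the hob's front edge next to that foot, until it jams tight and stays there by itself; press firmly but do not force it so that it jacks the hob up or grinds into the stone. Keep off the hob itself and leave everything else standing where it is.

Things in the scene. Friction and masses are not known exactly. Their poses are not given: they have to be found in the camera images.
- hob: portable induction hob, black glass on a steel case, 280 mm deep (x), 340 mm wide (y), case 38 mm high, top at most 53 mm up; origin on the counter below its centre, x to its back, y to its left seen from the robot. Front edge: the line x = -140 mm. It cannot slide. Its flat underside is 7 to 15 mm above the counter: the gap differs each time, is not measured and must be felt.
- short_corner (a point): the wedging point: on the counter right below the hob's front edge, at x = -140, y = +90 mm in the hob's frame (same axes). Bring the wedge here to within 40 mm sideways, thin end along +x, square to the edge to about 15 degrees. The edge here yields upward on soft feet, about 30 N per mm from first touch. Short foot: 24 mm across, 30 mm behind the edge, at y = +140 mm, clear of the counter.
- wedge_grip (a point): where to grip the wooden wedge: 20 mm in from its thick end's face, on the middle line, 11 mm above its underside; x points to the thin end, z up. The wedge is 130 mm long, 36 mm wide, sides upright, 24 mm high at the thick end (21 mm here), sloping straight to 4 mm at the thin end; about 60 g; lies flat at the start.
- wedge_tip (a point): middle of the wedge's thin end, on its underside, 110 mm ahead (+x) of the grip place; same axes. Friction is about 0.6 on counter and hob: once tight it does not slip back, and its load on the hob is about (level push - 0.6 x hand's downward load) / 1.35. From first touch the push rises about 4 N per mm; 15 to 20 N is tight. Load on the hob under 3 N: loose; over 25 N: forced.
- table: the honed limestone counter, top at z = 0; origin in its middle. The stone gets marked if the wedge, once in touch with the hob, bears on it with over 35 N (its load on the hob plus whatever the hand presses down), so do not lean on the wedge while pushing it.
- cup_mid (a point): lime-green toddler snack cup, 74 mm across, 80 mm high; point at its centre, half-way up. Leave alone.
- bottle_mid (a point): stainless steel bottle with twist cap, 70 mm across, 210 mm high; centre. Leave alone.
- plate_mid (a point): melamine plate, 200 mm across, 18 mm high; centre. Leave alone.
- ramekin_mid (a point): glass ramekin, 80 mm across, 42 mm high; centre. Leave alone.
- spoon_grip (a point): wooden spoon lying on the counter; point on its handle. Leave alone.
There are look-alikes about, which are no part of the job. What is meant by the part that bears wedge_grip is not pink, and is the smaller of those in its own colour.

How it is judged:
By the outcome, as a careful person would: the job done as asked, in the order asked, and still so for the second after the job is handed in, with the robot touching nothing.
It also fails if it takes over 64 s, if anything falls off the work surface, if the arm or the gripper's body presses on something with over 40 N, if the wrist force passes 120 N, or if a joint passes its speed limit or range.

## Working session

There is one attempt and no reset: what is moved stays moved. The work goes in short steps, Python scripts to look and compute and a tool call to move; the robot and the scene stay as the last step left them, time stands still between calls to the robot, and variables do not carry over. Pictures are saved under pics/ and viewed, at most 12 in all, crops included, and the job is handed in when it is done.

Besides the shell and the picture viewer there is one more tool, called after "Request:" in YAML: its name, and indented under it one key for each argument. drive_tool: Moves the arm, as the interface text tells. Its arguments: {"type":"object","properties":{"rows":{"type":"array","items":{"type":"object","properties":{"dx":{"type":"number"},"dy":{"type":"number"},"dz":{"type":"number"},"wx":{"type":"number"},"wy":{"type":"number"},"wz":{"type":"number"},"hand":{"type":"number"}}}}},"required":["rows"]}

```bash
mkdir -p pics
python3 - <<'E'
from workcell import bot
import cv2
for n in ("top","side"):
    im=bot.camera(n); cv2.imwrite(f"pics/{n}0.png",im[:,:,::-1])
    print(n,bot.get_calibration(n))
    for t in ("wedge_grip","hob"):
        for d in bot.outline_of(n,t): print(n,t,round(d["score"],2),d["extent"],d["region"].sum(),im[d["region"]].mean(0))
print(bot.get_obs())
E
```

```text
top {'vfov': 52.29213342150337, 'cx': 324.9692902812758, 'cy': 193.0017345903176, 'origin': array([ 0.35359082, -0.08174755,  1.52659736]), 'rotation': array([-0.04592888,  0.04573319,  0.70603531, -0.70520434])}
top wedge_grip 0.88 [414.8, 256.8, 44.0, 41.2] 665 [119.7112782   83.25112782  43.8075188 ]
top wedge_grip 0.81 [364.3, 261.6, 31.2, 32.1] 335 [164.9880597  101.27164179 115.20298507]
top wedge_grip 0.75 [387.3, 207.1, 22.2, 31.5] 289 [114.56055363  78.44982699  39.75778547]
top hob 0.64 [306.6, 138.7, 105.1, 84.3] 6717 [29.89042727 30.40434718 29.10376656]
side {'vfov': 51.720008968157, 'cx': 313.96032479531283, 'cy': 191.48537043429343, 'origin': array([ 0.33596748, -0.93073875,  1.04902108]), 'rotation': array([ 0.35173163, -0.05058713, -0.11125877,  0.92808798])}
side wedge_grip 0.92 [240.9, 254.2, 31.6, 35.7] 476 [133.94537815  69.96428571  88.28781513]
side wedge_grip 0.78 [315.6, 268.0, 37.0, 29.6] 544 [75.70772059 47.29779412 27.75      ]
side wedge_grip 0.72 [253.6, 315.5, 54.5, 61.4] 1331 [82.68294515 53.72351615 33.20210368]
side hob 0.95 [369.4, 177.7, 94.1, 80.5] 6599 [16.99863616 17.31716927 17.57508713]
{'clock': 0.3, 'joint_pos': array([1.24602011e+00, 2.40904366e-01, 4.59194754e-03, 1.33516567e+00,
       2.11299866e-05, 1.57079200e+00]), 'joint_vel': array([-0.00043954, -0.00031651,  0.0015001 ,  0.00231267, -0.00096642,
       -0.00076197]), 'tau': array([ 6.44459051e-04, -3.71850193e+01,  2.52249527e+01,  9.13116499e-03,
        9.78928256e-05,  1.25093220e-05]), 'eef_pos': array([0.15948458, 0.47369105, 0.24199831]), 'tool_rot': array([ 1.61673213e-01,  9.86844292e-01, -3.34689601e-04, -6.55390226e-05]), 'ft_force': array([0.24443249, 0.04026389, 0.35741039]), 'ft_torque': array([-0.05960223, -0.00562307, -0.0032843 ]), 'grasp_force': 0.0, 'grip_width': 0.08501694322147554}
```

View pics/top0.png

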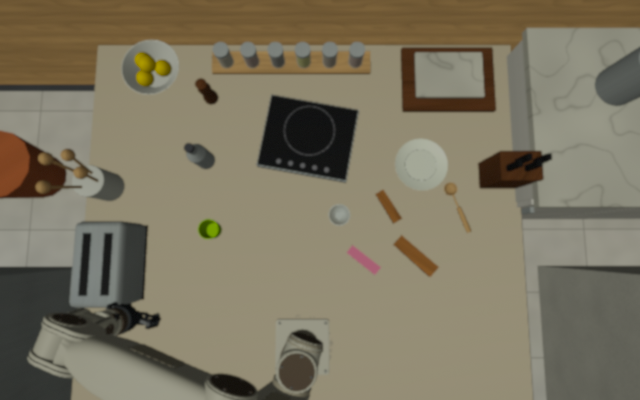

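View pics/side0.png

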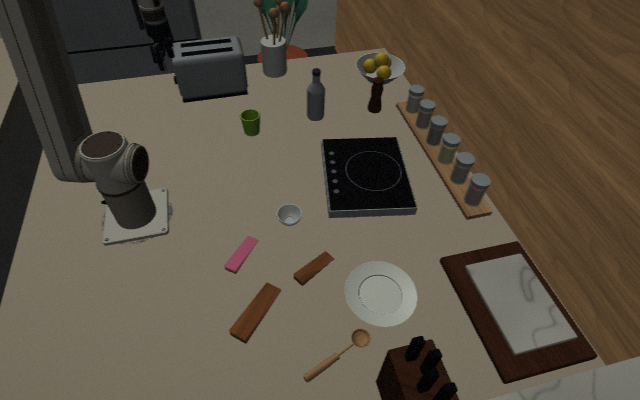

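```bash
cat > fit.py <<'E'
from workcell import bot
import cv2, numpy as np
from scipy.optimize import minimize
from scipy.spatial.transform import Rotation as R
def proj(n,P):
    c=bot.get_calibration(n); q=(np.atleast_2d(P)-c["origin"])@R.from_quat(c["rotation"]).as_matrix()
    f=200/np.tan(np.radians(c["vfov"]/2))
    return np.c_[c["cx"]+f*q[:,0]/-q[:,2], c["cy"]-f*q[:,1]/-q[:,2]]
def ground(n,u,v,z=0):
    c=bot.get_calibration(n); f=200/np.tan(np.radians(c["vfov"]/2))
    d=R.from_quat(c["rotation"]).apply([(u-c["cx"])/f,-(v-c["cy"])/f,-1]); o=c["origin"]
    return (o+d*(z-o[2])/d[2])[:2]
def wedge(p):  # tip x,y,yaw
    L=np.array([[0,18,0],[0,-18,0],[0,18,4],[0,-18,4],[-130,18,0],[-130,-18,0],[-130,18,24],[-130,-18,24]])/1e3
    return R.from_euler('z',p[2]).apply(L)+[p[0],p[1],0]
def hob(p):
    L=np.array([[x,y,z] for x in(-140,140) for y in(-170,170) for z in(10,50)])/1e3
    return R.from_euler('z',p[2]).apply(L)+[p[0],p[1],0]
def render(n,P,box,blur=.8):
    u0,v0,w,h=box; K=8
    h_=cv2.convexHull(((proj(n,P)+.5-[u0,v0])*K).astype(np.float32))
    m=np.zeros((h*K,w*K),np.float32)
    cv2.fillPoly(m,[np.round(h_*16).astype(np.int32)],1,shift=4)
    return cv2.GaussianBlur(cv2.resize(m,(w,h),interpolation=cv2.INTER_AREA),(0,0),blur)
def fit(model,obs,p0):  # obs: {cam:(box,alpha)}
    f=lambda s:sum(((render(n,model(p0+s*[.01,.01,.1]),b)-a)**2).sum() for n,(b,a) in obs.items())
    r=minimize(f,[0,0,0],method='Nelder-Mead',options=dict(initial_simplex=[[0,0,0],[1,0,0],[0,1,0],[0,0,1]],xatol=.005,fatol=.001))
    return p0+r.x*[.01,.01,.1], r.fun
def alpha(im,mask_box,fg,bg):
    u0,v0,w,h=mask_box; c=im[v0:v0+h,u0:u0+w].astype(float)
    return np.clip(((c-bg)@(fg-bg))/((fg-bg)@(fg-bg)),0,1)
E
python3 - <<'E'
from fit import *
obs={}; ho={}
for n,(cu,cv) in dict(top=(387,207),side=(315,268)).items():
    im=bot.camera(n)
    d=min(bot.outline_of(n,"wedge_grip"),key=lambda d:abs(d["extent"][0]-cu)+abs(d["extent"][1]-cv))
    m=d["region"].astype(np.uint8); e=d["extent"]
    s=im.astype(float); s=(s[...,0]-s[...,2])/s.sum(-1)   # chroma, robust to shading
    near=cv2.dilate(m,np.ones((11,11)))>0; core=cv2.erode(m,np.ones((5,5)))>0
    ring=near&(cv2.dilate(m,np.ones((7,7)))==0)
    fg,bg=np.median(s[core]),np.median(s[ring])
    a=np.clip((s-bg)/(fg-bg),0,1)*near
    b=(int(e[0])-35,int(e[1])-35,70,70)
    obs[n]=(b,a[b[1]:b[1]+70,b[0]:b[0]+70].astype(np.float32)); print(n,fg,bg,e,a.sum(),m.sum())
    h=bot.outline_of(n,"hob")[0]; b=(int(h["extent"][0])-80,int(h["extent"][1])-80,160,160)
    ho[n]=(b,cv2.GaussianBlur(h["region"].astype(np.float32),(0,0),.8)[b[1]:b[1]+160,b[0]:b[0]+160])
    print("hob ctr",ground(n,*h["extent"][:2],.04),"wedge ctr",ground(n,*e[:2],.01))
c=ground("top",387.3,207.1,.01)
for k in ({"top","side"},{"top"},{"side"}):
  o={n:obs[n] for n in k}; res=[]
  for y in np.arange(0,6.28,.39):
    res.append(fit(wedge,o,np.array([*(c+.065*np.array([np.cos(y),np.sin(y)])),y])))
  res.sort(key=lambda r:r[1]); print(k,*[(r[0].round(4),round(r[1],2)) for r in res[:6]],sep="\n")
  hc=ground("top",306.6,138.7,.04)
  print("hob",fit(hob,{n:ho[n] for n in k},np.array([*hc,-.15])))
ob={};
E
```

```text
top 0.3698630136986301 0.07692307692307693 [386.4, 204.8, 22.6, 31.6] 286.20300725300814 341
hob ctr [ 0.7542165  -0.01513375] wedge ctr [ 0.50666511 -0.31111905]
side 0.32915323531724194 0.07384615384615385 [314.2, 269.0, 35.4, 28.3] nan 578
hob ctr [ 0.76721235 -0.04147134] wedge ctr [ 0.5034788  -0.32945181]<stdin>:7: RuntimeWarning: invalid value encountered in divide
Traceback (most recent call last):
  File "fit.py", line 27, in fit
    r=minimize(f,[0,0,0],method='Nelder-Mead',options=dict(initial_simplex=[[0,0,0],[1,0,0],[0,1,0],[0,0,1]],xatol=.005,fatol=.001))
  File "fit.py", line 26, in <lambda>
    f=lambda s:sum(((render(n,model(p0+s*[.01,.01,.1]),b)-a)**2).sum() for n,(b,a) in obs.items())
               ~~~^^^^^^^^^^^^^^^^^^^^^^^^^^^^^^^^^^^^^^^^^^^^^^^^^^^^^^^^^^^^^^^^^^^^^^^^^^^^^^^^
  File "fit.py", line 26, in <genexpr>
    f=lambda s:sum(((render(n,model(p0+s*[.01,.01,.1]),b)-a)**2).sum() for n,(b,a) in obs.items())
                     ~~~~~~^^^^^^^^^^^^^^^^^^^^^^^^^^^^^^
  File "fit.py", line 21, in render
    h_=cv2.convexHull(((proj(n,P)+.5-[u0,v0])*K).astype(np.float32))
                        ~~~~^^^^^
  File "fit.py", line 6, in proj
    c=bot.get_calibration(n); q=(np.atleast_2d(P)-c["origin"])@R.from_quat(c["rotation"]).as_matrix()
ValueError: time passes only in moves, steps and waits
```

```bash
sed -i 's/^def proj/CAL={n:bot.get_calibration(n) for n in ("top","side")}\ndef proj/; s/c=bot.get_calibration(n)/c=CAL[n]/' fit.py
cat > look.py <<'E'
from fit import *
def chroma(im):
    s=im.astype(float); return (s[...,0]-s[...,2])/(s.sum(-1)+1)
def wedge_obs(seed):
    obs={}
    for n,(cu,cv) in seed.items():
        s=chroma(bot.camera(n)); thr=.17
        k,lab=cv2.connectedComponents((s>thr).astype(np.uint8)); l=lab[int(cv),int(cu)]
        m=(lab==l).astype(np.uint8)
        near=cv2.dilate(m,np.ones((7,7)))>0; core=cv2.erode(m,np.ones((5,5)))>0
        fg,bg=np.median(s[core]),np.median(s[near&(cv2.dilate(m,np.ones((5,5)))==0)])
        b=(int(cu)-35,int(cv)-35,70,70); a=np.clip((s-bg)/(fg-bg),0,1)*near
        obs[n]=(b,a[b[1]:b[1]+70,b[0]:b[0]+70].astype(np.float32)); print(n,m.sum(),l,fg,bg)
    return obs
E
python3 - <<'E'
from look import *
obs=wedge_obs(dict(top=(387,207),side=(314,268)))
c=ground("top",387.3,207.1,.01)
for k in (["top","side"],["top"],["side"]):
  o={n:obs[n] for n in k}; res=[]
  for y in np.arange(0,6.28,.78):
    res.append(fit(wedge,o,np.array([*(c+.065*np.array([np.cos(y),np.sin(y)])),y])))
  res.sort(key=lambda r:r[1]); print(k,*[(r[0].round(4),round(r[1],2)) for r in res[:4]],sep="\n")
for n in ("top","side"):
  im=bot.camera(n); g=im.max(2)
  x,y,w,h=(230,75,150,130) if n=="top" else (300,120,140,110)
  cv2.imwrite(f"pics/h{n}.png",cv2.resize(im[y:y+h,x:x+w,::-1],None,fx=4.5,fy=4.5,interpolation=cv2.INTER_CUBIC)[:600])
a=[cv2.resize(bot.camera(n)[v-35:v+35,u-35:u+35,::-1],(399,399),interpolation=cv2.INTER_CUBIC) for n,u,v in(("top",387,207),("side",314,268))]
cv2.imwrite("pics/w.png",np.hstack(a))
print("base", proj("top",[[0,0,0]]),proj("side",[[0,0,0]]))
E
```

```text
top 316 11 0.3699535332810331 0.07673267326732673
side 548 367 0.3271604938271605 0.07346195358877497
['top', 'side']
(array([ 0.5613, -0.2864,  6.803 ]), np.float64(39.09))
(array([ 0.5606, -0.2857,  0.5354]), np.float64(39.37))
(array([ 0.5607, -0.2865,  6.8095]), np.float64(39.73))
(array([ 0.5607, -0.2864,  0.5242]), np.float64(39.95))
['top']
(array([ 0.5599, -0.285 ,  6.8032]), np.float64(21.34))
(array([ 0.5598, -0.2829,  0.5415]), np.float64(22.24))
(array([ 0.5589, -0.2845,  6.8026]), np.float64(22.29))
(array([ 0.5598, -0.2841,  0.5238]), np.float64(22.38))
['side']
(array([ 0.5611, -0.2866,  0.5311]), np.float64(10.57))
(array([ 0.561 , -0.2867,  0.53  ]), np.float64(10.73))
(array([ 0.5609, -0.2866,  6.8129]), np.float64(10.84))
(array([ 0.5615, -0.2867,  6.8098]), np.float64(11.08))
base [[302.54483493 345.13954066]] [[136.97561114 215.40252197]]
```

View pics/w.png

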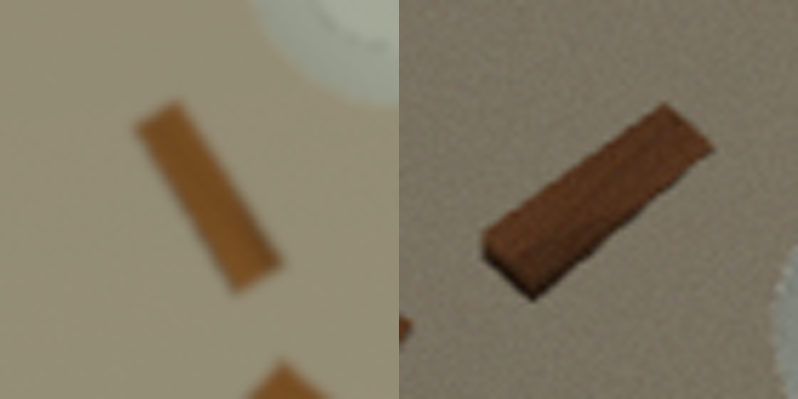

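View pics/htop.png

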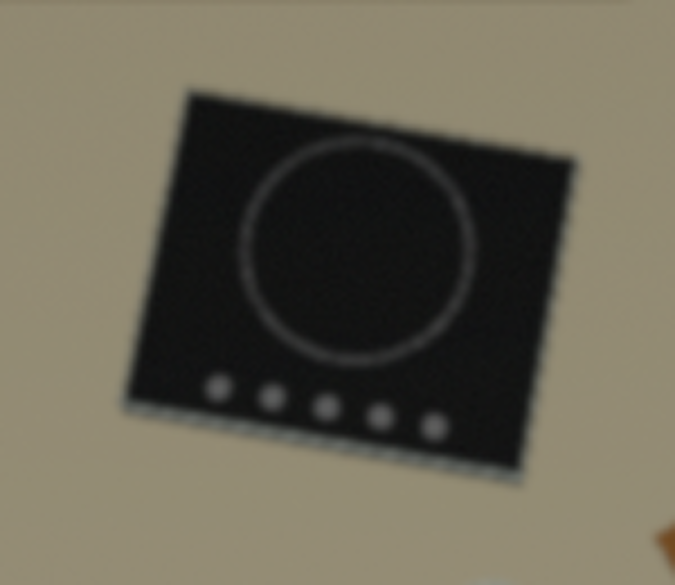

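View pics/hside.png

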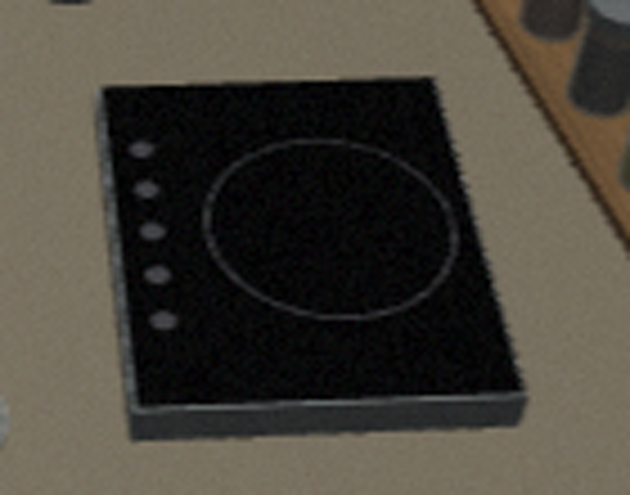

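Run:
```python
from look import *
ho={}
for n,b in dict(top=(240,80,140,120),side=(305,125,125,105)).items():
  g=bot.camera(n).max(2)[b[1]:b[1]+b[3],b[0]:b[0]+b[2]].astype(float)
  bg=np.median(g[:5]) if n=="top" else np.median(g[:,:10]); fg=np.percentile(g,15); thr=(2*fg+bg)/3
  k,lab,st,_=cv2.connectedComponentsWithStats((g<thr).astype(np.uint8)); l=1+np.argmax(st[1:,4])
  cn,_=cv2.findContours((lab==l).astype(np.uint8),cv2.RETR_EXTERNAL,cv2.CHAIN_APPROX_NONE)
  m=np.zeros(g.shape,np.uint8); cv2.drawContours(m,[max(cn,key=len)],-1,1,-1)
  print(n,fg,bg,m.sum()); ho[n]=(b,cv2.GaussianBlur(m.astype(np.float32),(0,0),.5))
for k in (["top"],["side"],["top","side"]):
  best=[]
  for zt in (.046,.049,.052):
    zb=zt if k==["top"] else .012   # dark side faces show in side view
    def mod(p,zt=zt):
      L=np.array([[x,y,zt] for x in(-.14,.14) for y in(-.17,.17)]+([[x,y,zt-.038] for x in(-.14,.14) for y in(-.17,.17)] if 'side' in k and 0 else []))
      return R.from_euler('z',p[2]).apply(L)+[p[0],p[1],0]
    # side: mask includes the near side face -> model box
    def box(p,zt=zt):
      L=np.array([[x,y,z] for x in(-.14,.14) for y in(-.17,.17) for z in (zt-.038,zt)])
      return R.from_euler('z',p[2]).apply(L)+[p[0],p[1],0]
    f=lambda s:sum(((render(n,(mod if n=="top" else box)(np.array([.755,-.02,-.17])+s*[.01,.01,.1]),ho[n][0])-ho[n][1])**2).sum() for n in k)
    r=minimize(f,[0,0,0],method='Nelder-Mead',options=dict(initial_simplex=[[0,0,0],[1,0,0],[0,1,0],[0,0,1]]))
    p=np.array([.755,-.02,-.17])+r.x*[.01,.01,.1]; c=p[:2]+R.from_euler('z',p[2]).apply([-.14,.09,0])[:2]
    print(k,zt,p.round(4),round(r.fun,1),"corner",c.round(4))
# glass corners by hand reading (zt=.049)
for u,v in ((190,93),(577,160),(522,470),(127,405)): print("top",ground("top",230+u/4.5-.4,75+v/4.5-.4,.049).round(4))
for u,v in ((102,88),(434,78),(522,393),(133,408)): print("side",ground("side",300+u/4.5-.4,120+v/4.5-.4,.049).round(4))
for t in ("cup_mid","ramekin_mid","plate_mid","bottle_mid"):
  d=bot.look_for("top",t)
  if d: print(t,d[0]["score"],ground("top",*d[0]["extent"][:2],.03))
```

```text
top 19.0 145.0 6063
side 8.0 121.0 5623
['top'] 0.046 [ 0.7605 -0.0177 -0.1826] 388.7 corner [0.6391 0.0962]
['top'] 0.049 [ 0.7587 -0.0175 -0.1596] 419.5 corner [0.6348 0.0936]
['top'] 0.052 [ 0.7579 -0.0176 -0.1876] 438.7 corner [0.6371 0.0969]
['side'] 0.046 [ 0.7712  0.0122 -0.1959] 564.2 corner [0.6514 0.1277]
['side'] 0.049 [ 0.7698  0.0105 -0.1955] 595.8 corner [0.6499 0.126 ]
['side'] 0.052 [ 0.7667  0.0071 -0.1938] 627.6 corner [0.6467 0.1224]
['top', 'side'] 0.046 [ 0.7631 -0.0132 -0.194 ] 1180.5 corner [0.6431 0.1021]
['top', 'side'] 0.049 [ 0.7619 -0.0121 -0.1927] 1208.2 corner [0.6417 0.1031]
['top', 'side'] 0.052 [ 0.761  -0.0132 -0.1969] 1248.4 corner [0.6414 0.1025]
top [0.9187 0.1188]
top [ 0.8601 -0.2052]
top [ 0.598  -0.1573]
top [0.6524 0.1663]
side [0.6578 0.1691]
side [0.9266 0.1198]
side [ 0.8627 -0.2089]
side [ 0.5935 -0.1592]
cup_mid 0.84 [0.41491449 0.34597061]
ramekin_mid 0.76 [ 0.46937358 -0.12929676]
plate_mid 0.81 [ 0.65128808 -0.43555619]
bottle_mid 0.94 [0.68891412 0.38804925]
```

```bash
cat > mv.py <<'E'
import sys; from workcell import bot; import numpy as np
from scipy.spatial.transform import Rotation as R
def plan(x,y,z,yaw):
    o=bot.get_obs(); r=R.from_quat(o["tool_rot"])
    T=R.from_matrix(np.c_[[np.cos(yaw),np.sin(yaw),0],[np.sin(yaw),-np.cos(yaw),0],[0,0,-1]])
    d=r.inv().apply(np.array([x,y,z])-o["eef_pos"])/.05; w=np.degrees((r.inv()*T).as_rotvec())/5
    print("t",o["clock"],"pos",o["eef_pos"].round(4),"yaw",round(np.arctan2(*r.as_matrix()[[1,0],0]),4),"width",o["grip_width"],"F",o["ft_force"].round(2)); print("d",d.round(3),"w",w.round(3))
if __name__=="__main__": print("tip",bot.tip_extent); plan(*map(float,sys.argv[1:5]))
E
python3 mv.py .466 -.342 .1 .528
```

```text
tip 0.011
t 1.2 pos [0.1596 0.4739 0.2423] yaw 2.8168 width 0.08524254035018625 F [-0.34 -0.4  -0.38]
d [-11.015 -13.508   2.846] w [ 0.     0.    26.228]
```

Request:
drive_tool:
  rows:
    - {"dx": -11,"dy": -13.5,"dz": 2.8,"wz": 26.2,"hand": 60}
    - {"dx": -11,"dy": -13.5,"dz": 2.8,"wz": 26.2,"hand": 60}
    - {"dx": -11,"dy": -13.5,"dz": 2.8,"wz": 26.2,"hand": 60}
    - {"dx": -11,"dy": -13.5,"dz": 2.8,"wz": 26.2,"hand": 60}
    - {"dx": -11,"dy": -13.5,"dz": 2.8,"wz": 26.2,"hand": 60}
    - {"dx": -11,"dy": -13.5,"dz": 2.8,"wz": 26.2,"hand": 60}
    - {"dx": -11,"dy": -13.5,"dz": 2.8,"wz": 26.2,"hand": 60}
    - {"dx": -11,"dy": -13.5,"dz": 2.8,"wz": 26.2,"hand": 60}
    - {"dx": -11,"dy": -13.5,"dz": 2.8,"wz": 26.2,"hand": 60}
    - {"dx": -11,"dy": -13.5,"dz": 2.8,"wz": 26.2,"hand": 60}
    - {"dx": -11,"dy": -13.5,"dz": 2.8,"wz": 26.2,"hand": 60}
    - {"dx": -11,"dy": -13.5,"dz": 2.8,"wz": 26.2,"hand": 60}
    - {"dx": -11,"dy": -13.5,"dz": 2.8,"wz": 26.2,"hand": 60}
    - {"dx": -11,"dy": -13.5,"dz": 2.8,"wz": 26.2,"hand": 60}
    - {"dx": -11,"dy": -13.5,"dz": 2.8,"wz": 26.2,"hand": 60}
    - {"dx": -11,"dy": -13.5,"dz": 2.8,"wz": 26.2,"hand": 60}
    - {"dx": -11,"dy": -13.5,"dz": 2.8,"wz": 26.2,"hand": 60}
    - {"dx": -11,"dy": -13.5,"dz": 2.8,"wz": 26.2,"hand": 60}
    - {"dx": -11,"dy": -13.5,"dz": 2.8,"wz": 26.2,"hand": 60}
    - {"dx": -11,"dy": -13.5,"dz": 2.8,"wz": 26.2,"hand": 60}

```text
invalid input at $.rows[0]: expected keys dx, dy, dz, wx, wy, wz, hand
```

Request:
drive_tool:
  rows:
    - {"dx": -11,"dy": -13.5,"dz": 2.8,"wx": 0,"wy": 0,"wz": 26.2,"hand": 60}
    - {"dx": -11,"dy": -13.5,"dz": 2.8,"wx": 0,"wy": 0,"wz": 26.2,"hand": 60}
    - {"dx": -11,"dy": -13.5,"dz": 2.8,"wx": 0,"wy": 0,"wz": 26.2,"hand": 60}
    - {"dx": -11,"dy": -13.5,"dz": 2.8,"wx": 0,"wy": 0,"wz": 26.2,"hand": 60}
    - {"dx": -11,"dy": -13.5,"dz": 2.8,"wx": 0,"wy": 0,"wz": 26.2,"hand": 60}
    - {"dx": -11,"dy": -13.5,"dz": 2.8,"wx": 0,"wy": 0,"wz": 26.2,"hand": 60}
    - {"dx": -11,"dy": -13.5,"dz": 2.8,"wx": 0,"wy": 0,"wz": 26.2,"hand": 60}
    - {"dx": -11,"dy": -13.5,"dz": 2.8,"wx": 0,"wy": 0,"wz": 26.2,"hand": 60}
    - {"dx": -11,"dy": -13.5,"dz": 2.8,"wx": 0,"wy": 0,"wz": 26.2,"hand": 60}
    - {"dx": -11,"dy": -13.5,"dz": 2.8,"wx": 0,"wy": 0,"wz": 26.2,"hand": 60}
    - {"dx": -11,"dy": -13.5,"dz": 2.8,"wx": 0,"wy": 0,"wz": 26.2,"hand": 60}
    - {"dx": -11,"dy": -13.5,"dz": 2.8,"wx": 0,"wy": 0,"wz": 26.2,"hand": 60}
    - {"dx": -11,"dy": -13.5,"dz": 2.8,"wx": 0,"wy": 0,"wz": 26.2,"hand": 60}
    - {"dx": -11,"dy": -13.5,"dz": 2.8,"wx": 0,"wy": 0,"wz": 26.2,"hand": 60}
    - {"dx": -11,"dy": -13.5,"dz": 2.8,"wx": 0,"wy": 0,"wz": 26.2,"hand": 60}
    - {"dx": -11,"dy": -13.5,"dz": 2.8,"wx": 0,"wy": 0,"wz": 26.2,"hand": 60}
    - {"dx": -11,"dy": -13.5,"dz": 2.8,"wx": 0,"wy": 0,"wz": 26.2,"hand": 60}
    - {"dx": -11,"dy": -13.5,"dz": 2.8,"wx": 0,"wy": 0,"wz": 26.2,"hand": 60}
    - {"dx": -11,"dy": -13.5,"dz": 2.8,"wx": 0,"wy": 0,"wz": 26.2,"hand": 60}
    - {"dx": -11,"dy": -13.5,"dz": 2.8,"wx": 0,"wy": 0,"wz": 26.2,"hand": 60}

```text
clock: 3.2
eef_pos: [0.4649, -0.3416, 0.1015]
tool_rot: [0.965, 0.262, -0.0, -0.001]
ft_force: [-0.6, 0.1, -0.2]
grip_width: 0.0603
grasp_force: 0.0
```

```bash
python3 mv.py .466 -.342 .02 .528
python3 - <<'E'
from workcell import bot; import cv2
im=bot.camera("side"); cv2.imwrite("pics/s1.png",cv2.resize(im[170:370,180:400,::-1],None,fx=2.7,fy=2.7,interpolation=cv2.INTER_CUBIC))
E
```

```text
tip 0.011
t 3.2 pos [ 0.4649 -0.3416  0.1015] yaw 0.5292 width 0.06033489708567799 F [-0.64  0.1  -0.18]
d [0.015 0.021 1.63 ] w [-0.019  0.005  0.014]
```

View pics/s1.png

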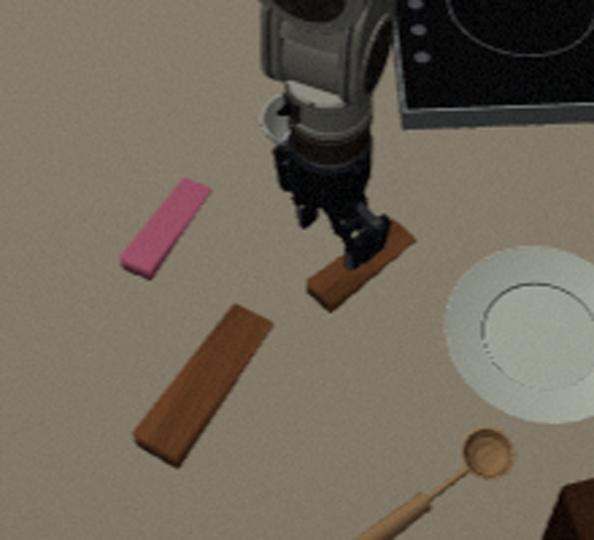

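Request:
drive_tool:
  rows:
    - {"dx": 0.01,"dy": 0.02,"dz": 0.8,"wx": 0,"wy": 0,"wz": 0,"hand": 60}
    - {"dx": 0.01,"dy": 0.02,"dz": 1.4,"wx": 0,"wy": 0,"wz": 0,"hand": 60}
    - {"dx": 0.01,"dy": 0.02,"dz": 1.65,"wx": 0,"wy": 0,"wz": 0,"hand": 60}
    - {"dx": 0.01,"dy": 0.02,"dz": 1.75,"wx": 0,"wy": 0,"wz": 0,"hand": 60}
    - {"dx": 0.01,"dy": 0.02,"dz": 1.75,"wx": 0,"wy": 0,"wz": 0,"hand": 50}
    - {"dx": 0.01,"dy": 0.02,"dz": 1.75,"wx": 0,"wy": 0,"wz": 0,"hand": 42}

```text
clock: 3.85
eef_pos: [0.4674, -0.3424, 0.0165]
tool_rot: [0.965, 0.262, 0.001, 0.001]
ft_force: [0.3, 0.0, 0.5]
grip_width: 0.0422
grasp_force: 0.0
```

Request:
drive_tool:
  rows:
    - {"dx": 0,"dy": 0,"dz": 0,"wx": 0,"wy": 0,"wz": 0,"hand": 30}
    - {"dx": 0,"dy": 0,"dz": 0,"wx": 0,"wy": 0,"wz": 0,"hand": 30}
    - {"dx": 0,"dy": 0,"dz": 0,"wx": 0,"wy": 0,"wz": 0,"hand": 30}
    - {"dx": 0,"dy": 0,"dz": 0,"wx": 0,"wy": 0,"wz": 0,"hand": 30}
    - {"dx": 0,"dy": 0,"dz": 0,"wx": 0,"wy": 0,"wz": 0,"hand": 30}

```text
clock: 4.35
eef_pos: [0.4677, -0.3429, 0.0169]
tool_rot: [0.965, 0.262, 0.001, 0.002]
ft_force: [-0.5, 0.0, 6.3]
grip_width: 0.0348
grasp_force: 60.7
```

```bash
python3 mv.py .466 -.342 .012 .528
```

```text
tip 0.011
t 4.35 pos [ 0.4677 -0.3429  0.0169] yaw 0.5305 width 0.03484550532042836 F [-0.46  0.02  6.26]
d [-0.021 -0.033  0.098] w [ 0.041 -0.021  0.028]
```

Request:
drive_tool:
  rows:
    - {"dx": 0,"dy": 0,"dz": -0.2,"wx": 0,"wy": 0,"wz": 0,"hand": 30}
    - {"dx": 0,"dy": 0,"dz": -0.8,"wx": 0,"wy": 0,"wz": 0,"hand": 30}
    - {"dx": 0,"dy": 0,"dz": -1.6,"wx": 0,"wy": 0,"wz": 0,"hand": 30}
    - {"dx": 0,"dy": 0,"dz": -2.3,"wx": 0,"wy": 0,"wz": 0,"hand": 30}
    - {"dx": 0,"dy": 0,"dz": -2.3,"wx": 0,"wy": 0,"wz": 0,"hand": 30}

```text
clock: 4.85
eef_pos: [0.4694, -0.3444, 0.1365]
tool_rot: [0.965, 0.262, 0.004, 0.005]
ft_force: [0.3, -0.2, -0.7]
grip_width: 0.0347
grasp_force: 60.0
```

```bash
python3 mv.py .509 .1176 .125 -.181;  python3 - <<'E'
from workcell import bot; import cv2
im=bot.camera("side"); cv2.imwrite("pics/s2.png",cv2.resize(im[150:330,210:400,::-1],None,fx=3,fy=3,interpolation=cv2.INTER_CUBIC))
E
```

```text
tip 0.011
t 4.85 pos [ 0.4694 -0.3444  0.1365] yaw 0.5303 width 0.03470105762621312 F [ 0.28 -0.2  -0.72]
d [ 5.355 -7.572  0.173] w [ 0.099 -0.094  8.15 ]
```

View pics/s2.png

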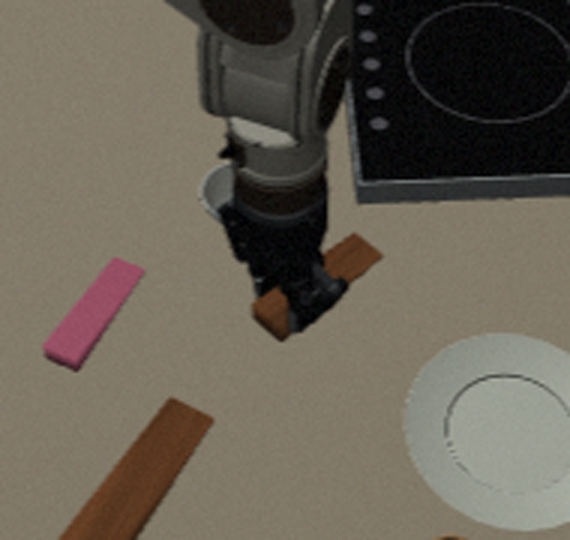

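Request:
drive_tool:
  rows:
    - {"dx": 0.6,"dy": -0.8,"dz": 0,"wx": 0,"wy": 0,"wz": 0.9,"hand": 30}
    - {"dx": 1.2,"dy": -1.6,"dz": 0,"wx": 0,"wy": 0,"wz": 1.8,"hand": 30}
    - {"dx": 1.8,"dy": -2.4,"dz": 0,"wx": 0,"wy": 0,"wz": 2.7,"hand": 30}
    - {"dx": 2.4,"dy": -3.2,"dz": 0,"wx": 0,"wy": 0,"wz": 3.6,"hand": 30}
    - {"dx": 3,"dy": -4,"dz": 0,"wx": 0,"wy": 0,"wz": 4.5,"hand": 30}
    - {"dx": 3.6,"dy": -4.8,"dz": 0,"wx": 0,"wy": 0,"wz": 5.4,"hand": 30}
    - {"dx": 4.2,"dy": -5.6,"dz": 0,"wx": 0,"wy": 0,"wz": 6.3,"hand": 30}
    - {"dx": 4.6,"dy": -6.4,"dz": 0,"wx": 0,"wy": 0,"wz": 7.2,"hand": 30}
    - {"dx": 5,"dy": -7.1,"dz": 0,"wx": 0,"wy": 0,"wz": 7.8,"hand": 30}
    - {"dx": 5.36,"dy": -7.57,"dz": 0,"wx": 0,"wy": 0,"wz": 8.15,"hand": 30}
    - {"dx": 5.36,"dy": -7.57,"dz": 0,"wx": 0,"wy": 0,"wz": 8.15,"hand": 30}
    - {"dx": 5.36,"dy": -7.57,"dz": 0,"wx": 0,"wy": 0,"wz": 8.15,"hand": 30}
    - {"dx": 5.36,"dy": -7.57,"dz": 0.5,"wx": 0,"wy": 0,"wz": 8.15,"hand": 30}
    - {"dx": 5.36,"dy": -7.57,"dz": 0.5,"wx": 0,"wy": 0,"wz": 8.15,"hand": 30}

```text
clock: 6.3
eef_pos: [0.4889, -0.0437, 0.1162]
tool_rot: [0.998, -0.056, 0.0, -0.02]
ft_force: [1.3, -0.0, -0.9]
grip_width: 0.035
grasp_force: 60.2
```

```bash
python3 mv.py .509 .1176 .025 -.181;  python3 - <<'E'
from workcell import bot; import cv2,numpy as np
a=cv2.resize(bot.camera("side")[110:250,220:360,::-1],(400,400),interpolation=cv2.INTER_CUBIC)
b=cv2.resize(bot.camera("top")[90:230,230:370,::-1],(400,400),interpolation=cv2.INTER_CUBIC)
cv2.imwrite("pics/s3.png",np.hstack([a,b]))
E
```

```text
tip 0.011
t 6.3 pos [ 0.4889 -0.0437  0.1162] yaw -0.1121 width 0.03498186275921428 F [ 1.28 -0.01 -0.89]
d [ 0.042 -3.174  1.954] w [-0.461  0.035  0.789]
```

View pics/s3.png

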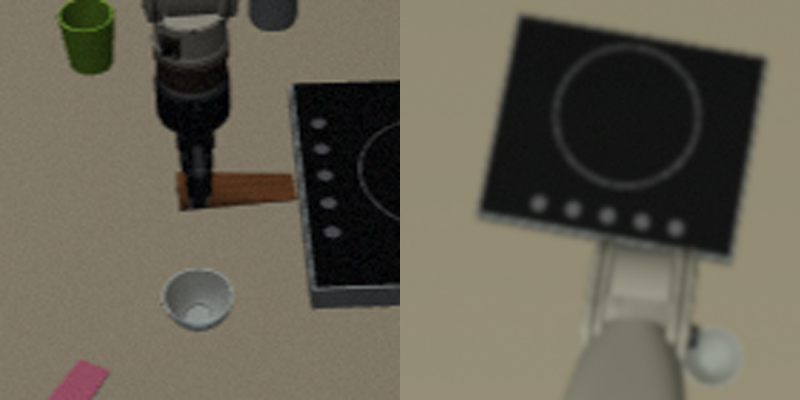

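Request:
drive_tool:
  rows:
    - {"dx": -0.2,"dy": -0.6,"dz": 0,"wx": 0,"wy": 0,"wz": 0.3,"hand": 30}
    - {"dx": -0.2,"dy": -1.2,"dz": 0,"wx": 0,"wy": 0,"wz": 0.6,"hand": 30}
    - {"dx": -0.2,"dy": -1.8,"dz": 0,"wx": 0,"wy": 0,"wz": 0.8,"hand": 30}
    - {"dx": -0.2,"dy": -2.4,"dz": 0,"wx": 0,"wy": 0,"wz": 0.8,"hand": 30}
    - {"dx": -0.2,"dy": -3,"dz": 0,"wx": 0,"wy": 0,"wz": 0.8,"hand": 30}
    - {"dx": -0.2,"dy": -3.17,"dz": 0,"wx": 0,"wy": 0,"wz": 0.8,"hand": 30}
    - {"dx": -0.2,"dy": -3.17,"dz": 0,"wx": 0,"wy": 0,"wz": 0.8,"hand": 30}
    - {"dx": -0.2,"dy": -3.17,"dz": 0,"wx": 0,"wy": 0,"wz": 0.8,"hand": 30}
    - {"dx": -0.2,"dy": -3.17,"dz": 0,"wx": 0,"wy": 0,"wz": 0.8,"hand": 30}
    - {"dx": -0.2,"dy": -3.17,"dz": 0,"wx": 0,"wy": 0,"wz": 0.8,"hand": 30}

```text
clock: 7.4
eef_pos: [0.4799, -0.0318, 0.1231]
tool_rot: [0.998, -0.057, -0.0, -0.04]
ft_force: [-0.0, -0.4, -0.7]
grip_width: 0.0346
grasp_force: 60.2
```

```bash
python3 mv.py .504 .1186 .03 -.181
```

```text
tip 0.011
t 7.4 pos [ 0.4799 -0.0318  0.1231] yaw -0.1139 width 0.034608253055253474 F [-0.04 -0.36 -0.72]
d [ 0.147 -2.885  2.099] w [-0.915  0.093  0.766]
```

```bash
python3 -c "
from workcell import bot; o=bot.get_obs(); print(o['joint_pos'].round(3),o['joint_vel'].round(3),o['tau'].round(1))"
```

```text
[-0.115  0.296 -0.25   1.03   0.08   3.141] [ 0.    -0.     0.001  0.001 -0.001 -0.001] [ -0.  -37.3  22.6   0.    0.3  -0. ]
```

Request:
drive_tool:
  rows:
    - {"dx": 0,"dy": 0,"dz": 0,"wx": -0.45,"wy": 0.05,"wz": -1,"hand": 30}
    - {"dx": 0,"dy": 0,"dz": 0,"wx": -0.9,"wy": 0.1,"wz": -2,"hand": 30}
    - {"dx": 0,"dy": 0,"dz": 0,"wx": -0.9,"wy": 0.1,"wz": -2,"hand": 30}
    - {"dx": 0,"dy": 0,"dz": 0,"wx": -0.9,"wy": 0.1,"wz": -2,"hand": 30}

```text
clock: 7.8
eef_pos: [0.4798, -0.0316, 0.1231]
tool_rot: [1.0, 0.029, 0.005, -0.001]
ft_force: [-0.3, -0.1, -1.4]
grip_width: 0.0346
grasp_force: 60.2
```

```bash
python3 mv.py .48 -.03 .123 3.0; python3 -c "
from workcell import bot; o=bot.get_obs(); print(o['joint_pos'].round(3))"
```

```text
tip 0.011
t 7.8 pos [ 0.4798 -0.0316  0.1231] yaw 0.0589 width 0.03462501217683549 F [-0.3  -0.05 -1.44]
d [ 0.005 -0.031  0.003] w [  0.17   -0.044 -33.702]
[-6.700e-02  2.850e-01 -2.630e-01  1.013e+00  3.000e-03  3.015e+00]
```

Request:
drive_tool:
  rows:
    - {"dx": 0,"dy": 0,"dz": 0,"wx": 0,"wy": 0,"wz": -1.7,"hand": 30}
    - {"dx": 0,"dy": 0,"dz": 0,"wx": 0,"wy": 0,"wz": -3.4,"hand": 30}
    - {"dx": 0,"dy": 0,"dz": 0,"wx": 0,"wy": 0,"wz": -5.1,"hand": 30}
    - {"dx": 0,"dy": 0,"dz": 0,"wx": 0,"wy": 0,"wz": -6.8,"hand": 30}
    - {"dx": 0,"dy": 0,"dz": 0,"wx": 0,"wy": 0,"wz": -8.5,"hand": 30}
    - {"dx": 0,"dy": 0,"dz": 0,"wx": 0,"wy": 0,"wz": -10.2,"hand": 30}
    - {"dx": 0,"dy": 0,"dz": 0,"wx": 0,"wy": 0,"wz": -11.9,"hand": 30}
    - {"dx": 0,"dy": 0,"dz": 0,"wx": 0,"wy": 0,"wz": -13.6,"hand": 30}
    - {"dx": 0,"dy": 0,"dz": 0,"wx": 0,"wy": 0,"wz": -15.3,"hand": 30}
    - {"dx": 0,"dy": 0,"dz": 0,"wx": 0,"wy": 0,"wz": -17,"hand": 30}
    - {"dx": 0,"dy": 0,"dz": 0,"wx": 0,"wy": 0,"wz": -18.7,"hand": 30}
    - {"dx": 0,"dy": 0,"dz": 0,"wx": 0,"wy": 0,"wz": -20.4,"hand": 30}
    - {"dx": 0,"dy": 0,"dz": 0,"wx": 0,"wy": 0,"wz": -22.1,"hand": 30}
    - {"dx": 0,"dy": 0,"dz": 0,"wx": 0,"wy": 0,"wz": -23.8,"hand": 30}
    - {"dx": 0,"dy": 0,"dz": 0,"wx": 0,"wy": 0,"wz": -25.5,"hand": 30}
    - {"dx": 0,"dy": 0,"dz": 0,"wx": 0,"wy": 0,"wz": -27.2,"hand": 30}
    - {"dx": 0,"dy": 0,"dz": 0,"wx": 0,"wy": 0,"wz": -28.9,"hand": 30}
    - {"dx": 0,"dy": 0,"dz": 0,"wx": 0,"wy": 0,"wz": -30.6,"hand": 30}
    - {"dx": 0,"dy": 0,"dz": 0,"wx": 0,"wy": 0,"wz": -32.3,"hand": 30}
    - {"dx": 0,"dy": 0,"dz": 0,"wx": 0,"wy": 0,"wz": -34,"hand": 30}

```text
clock: 9.8
eef_pos: [0.48, -0.0321, 0.1231]
tool_rot: [0.055, 0.998, 0.001, 0.005]
ft_force: [0.4, -1.7, -1.2]
grip_width: 0.0345
grasp_force: 60.0
```

```bash
python3 mv.py .504 .1186 .123 6.0; python3 -c "
from workcell import bot; o=bot.get_obs(); print(o['joint_pos'].round(3))"
```

```text
tip 0.011
t 9.8 pos [ 0.48   -0.0321  0.1231] yaw 3.0311 width 0.03452517592692932 F [ 0.45 -1.7  -1.25]
d [-0.145  3.049  0.014] w [ -0.165   0.07  -34.021]
[-0.069  0.285 -0.263  1.013  0.003  0.042]
```

Request:
drive_tool:
  rows:
    - {"dx": 0,"dy": 0.15,"dz": 0,"wx": 0,"wy": 0,"wz": -1.7,"hand": 30}
    - {"dx": 0,"dy": 0.3,"dz": 0,"wx": 0,"wy": 0,"wz": -3.4,"hand": 30}
    - {"dx": 0,"dy": 0.45,"dz": 0,"wx": 0,"wy": 0,"wz": -5.1,"hand": 30}
    - {"dx": 0,"dy": 0.6,"dz": 0,"wx": 0,"wy": 0,"wz": -6.8,"hand": 30}
    - {"dx": 0,"dy": 0.75,"dz": 0,"wx": 0,"wy": 0,"wz": -8.5,"hand": 30}
    - {"dx": 0,"dy": 0.9,"dz": 0,"wx": 0,"wy": 0,"wz": -10.2,"hand": 30}
    - {"dx": -0.1,"dy": 1.05,"dz": 0,"wx": 0,"wy": 0,"wz": -11.9,"hand": 30}
    - {"dx": -0.1,"dy": 1.2,"dz": 0,"wx": 0,"wy": 0,"wz": -13.6,"hand": 30}
    - {"dx": -0.1,"dy": 1.35,"dz": 0,"wx": 0,"wy": 0,"wz": -15.3,"hand": 30}
    - {"dx": -0.1,"dy": 1.5,"dz": 0,"wx": 0,"wy": 0,"wz": -17,"hand": 30}
    - {"dx": -0.1,"dy": 1.65,"dz": 0,"wx": 0,"wy": 0,"wz": -18.7,"hand": 30}
    - {"dx": -0.1,"dy": 1.8,"dz": 0,"wx": 0,"wy": 0,"wz": -20.4,"hand": 30}
    - {"dx": -0.1,"dy": 1.95,"dz": 0,"wx": 0,"wy": 0,"wz": -22.1,"hand": 30}
    - {"dx": -0.14,"dy": 2.1,"dz": 0,"wx": 0,"wy": 0,"wz": -23.8,"hand": 30}
    - {"dx": -0.14,"dy": 2.25,"dz": 0,"wx": 0,"wy": 0,"wz": -25.5,"hand": 30}
    - {"dx": -0.14,"dy": 2.4,"dz": 0,"wx": 0,"wy": 0,"wz": -27.2,"hand": 30}
    - {"dx": -0.14,"dy": 2.55,"dz": 0,"wx": 0,"wy": 0,"wz": -28.9,"hand": 30}
    - {"dx": -0.14,"dy": 2.7,"dz": 0,"wx": 0,"wy": 0,"wz": -30.6,"hand": 30}
    - {"dx": -0.14,"dy": 2.9,"dz": 0,"wx": 0,"wy": 0,"wz": -32.3,"hand": 30}
    - {"dx": -0.14,"dy": 3.05,"dz": 0,"wx": 0,"wy": 0,"wz": -34,"hand": 30}

```text
clock: 11.8
eef_pos: [0.5044, 0.119, 0.1235]
tool_rot: [0.99, -0.142, 0.005, -0.002]
ft_force: [0.1, 0.3, -1.0]
grip_width: 0.0347
grasp_force: 60.0
```

```bash
python3 mv.py .499 .1194 .06 -.181; python3 -c "
from workcell import bot; o=bot.get_obs(); print(o['joint_pos'].round(3))"
```

```text
tip 0.011
t 11.8 pos [0.5044 0.119  0.1235] yaw -0.2849 width 0.03473813422029483 F [ 0.05  0.27 -0.99]
d [-0.118  0.03   1.27 ] w [-0.051 -0.105 -1.19 ]
[ 0.232  0.352 -0.165  1.044 -0.    -2.625]
```

Request:
drive_tool:
  rows:
    - {"dx": -0.12,"dy": 0.03,"dz": 0.5,"wx": -0.05,"wy": -0.1,"wz": -1.2,"hand": 30}
    - {"dx": -0.12,"dy": 0.03,"dz": 1.2,"wx": -0.05,"wy": -0.1,"wz": -1.2,"hand": 30}
    - {"dx": -0.12,"dy": 0.03,"dz": 1.8,"wx": -0.05,"wy": -0.1,"wz": -1.2,"hand": 30}
    - {"dx": -0.12,"dy": 0.03,"dz": 1.9,"wx": -0.05,"wy": -0.1,"wz": -1.2,"hand": 30}
    - {"dx": -0.12,"dy": 0.03,"dz": 1.9,"wx": -0.05,"wy": -0.1,"wz": -1.2,"hand": 30}

```text
clock: 12.3
eef_pos: [0.4983, 0.1189, 0.0278]
tool_rot: [0.996, -0.093, -0.001, 0.001]
ft_force: [-0.1, 0.7, 0.7]
grip_width: 0.0348
grasp_force: 60.1
```

```bash
python3 mv.py .499 .1194 .018 -.181
python3 - <<'E'
from workcell import bot; import cv2,numpy as np
a=cv2.resize(bot.camera("side")[90:230,230:370,::-1],(560,560),interpolation=cv2.INTER_CUBIC)
cv2.imwrite("pics/s4.png",a)
E
```

```text
tip 0.011
t 12.3 pos [0.4983 0.1189 0.0278] yaw -0.1855 width 0.03481822508913331 F [-0.12  0.71  0.72]
d [ 0.012 -0.014  0.196] w [ 0.015  0.02  -0.051]
```

View pics/s4.png

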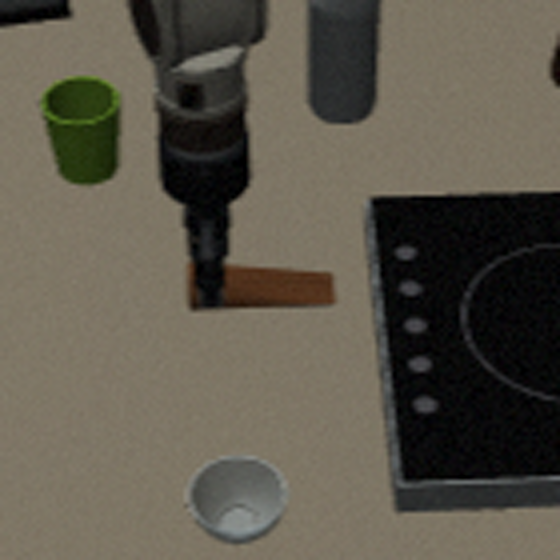

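Request:
drive_tool:
  rows:
    - {"dx": 0,"dy": 0,"dz": 0.1,"wx": 0,"wy": 0,"wz": 0,"hand": 30}
    - {"dx": 0,"dy": 0,"dz": 0.18,"wx": 0,"wy": 0,"wz": 0,"hand": 30}
    - {"dx": 0,"dy": 0,"dz": 0.18,"wx": 0,"wy": 0,"wz": 0,"hand": 30}

```text
clock: 12.65
eef_pos: [0.4993, 0.1193, 0.0199]
tool_rot: [0.996, -0.092, 0.001, 0.0]
ft_force: [0.2, -0.3, -0.6]
grip_width: 0.0349
grasp_force: 60.1
```

Request:
drive_tool:
  rows:
    - {"dx": 0,"dy": 0,"dz": 0.02,"wx": 0,"wy": 0,"wz": 0,"hand": 30}
    - {"dx": 0,"dy": 0,"dz": 0.02,"wx": 0,"wy": 0,"wz": 0,"hand": 30}

```text
clock: 12.85
eef_pos: [0.4991, 0.1193, 0.0188]
tool_rot: [0.996, -0.092, 0.001, 0.0]
ft_force: [0.2, -0.1, -0.9]
grip_width: 0.0348
grasp_force: 60.1
```

Request:
drive_tool:
  rows:
    - {"dx": 0,"dy": 0,"dz": 0.02,"wx": 0,"wy": 0,"wz": 0,"hand": 30}
    - {"dx": 0,"dy": 0,"dz": 0.02,"wx": 0,"wy": 0,"wz": 0,"hand": 30}

```text
clock: 13.05
eef_pos: [0.499, 0.1193, 0.0175]
tool_rot: [0.996, -0.092, 0.0, 0.0]
ft_force: [0.4, -0.8, -0.1]
grip_width: 0.0344
grasp_force: 60.1
```

Request:
drive_tool:
  rows:
    - {"dx": 0,"dy": 0,"dz": 0.01,"wx": 0,"wy": 0,"wz": 0,"hand": 30}
    - {"dx": 0,"dy": 0,"dz": 0.01,"wx": 0,"wy": 0,"wz": 0,"hand": 30}

```text
clock: 13.25
eef_pos: [0.499, 0.1193, 0.017]
tool_rot: [0.996, -0.092, 0.0, 0.0]
ft_force: [-0.4, -0.8, -0.9]
grip_width: 0.0348
grasp_force: 60.1
```

Request:
drive_tool:
  rows:
    - {"dx": 0,"dy": 0,"dz": 0.01,"wx": 0,"wy": 0,"wz": 0,"hand": 30}
    - {"dx": 0,"dy": 0,"dz": 0.01,"wx": 0,"wy": 0,"wz": 0,"hand": 30}

```text
clock: 13.45
eef_pos: [0.4991, 0.1193, 0.0169]
tool_rot: [0.996, -0.092, 0.001, 0.0]
ft_force: [-0.7, 0.7, 3.7]
grip_width: 0.0347
grasp_force: 60.6
```

Request:
drive_tool:
  rows:
    - {"dx": 0,"dy": 0,"dz": 0.01,"wx": 0,"wy": 0,"wz": 0,"hand": 30}
    - {"dx": 0,"dy": 0,"dz": 0.01,"wx": 0,"wy": 0,"wz": 0,"hand": 30}

```text
clock: 13.65
eef_pos: [0.4991, 0.1193, 0.0169]
tool_rot: [0.996, -0.092, 0.001, 0.0]
ft_force: [-2.2, -1.6, 7.1]
grip_width: 0.0345
grasp_force: 61.1
```

Request:
drive_tool:
  rows:
    - {"dx": 0,"dy": 0,"dz": -0.014,"wx": 0,"wy": 0,"wz": 0,"hand": 30}
    - {"dx": 0.2,"dy": 0,"dz": -0.014,"wx": 0,"wy": 0,"wz": 0,"hand": 30}
    - {"dx": 0.4,"dy": 0,"dz": -0.014,"wx": 0,"wy": 0,"wz": 0,"hand": 30}
    - {"dx": 0.5,"dy": 0,"dz": -0.014,"wx": 0,"wy": 0,"wz": 0,"hand": 30}
    - {"dx": 0.5,"dy": 0,"dz": -0.014,"wx": 0,"wy": 0,"wz": 0,"hand": 30}

```text
clock: 14.15
eef_pos: [0.5254, 0.1146, 0.0169]
tool_rot: [0.996, -0.092, 0.002, 0.0]
ft_force: [1.1, -0.8, 1.9]
grip_width: 0.0347
grasp_force: 60.5
```

```bash
python3 mv.py .523 .115 .017 -.181
python3 - <<'E'
from workcell import bot; import cv2,numpy as np
a=cv2.resize(bot.camera("side")[90:230,230:370,::-1],(560,560),interpolation=cv2.INTER_CUBIC)
cv2.imwrite("pics/s5.png",a)
E
```

```text
tip 0.011
t 14.15 pos [0.5254 0.1146 0.0169] yaw -0.1848 width 0.034746529895198545 F [ 1.14 -0.84  1.89]
d [-0.049  0.001 -0.001] w [ 0.001 -0.035 -0.043]
```

View pics/s5.png

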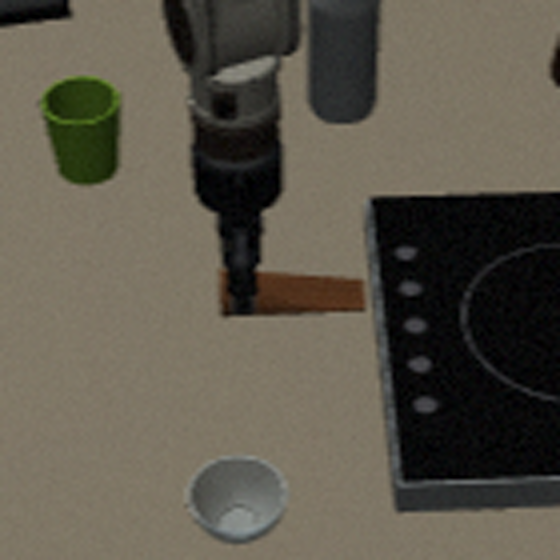

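Request:
drive_tool:
  rows:
    - {"dx": 0.1,"dy": 0,"dz": 0,"wx": 0,"wy": 0,"wz": 0,"hand": 30}
    - {"dx": 0.2,"dy": 0,"dz": 0,"wx": 0,"wy": 0,"wz": 0,"hand": 30}
    - {"dx": 0.3,"dy": 0,"dz": 0,"wx": 0,"wy": 0,"wz": 0,"hand": 30}
    - {"dx": 0.3,"dy": 0,"dz": 0,"wx": 0,"wy": 0,"wz": 0,"hand": 30}

```text
clock: 14.6
eef_pos: [0.5386, 0.112, 0.0169]
tool_rot: [0.996, -0.092, 0.0, 0.0]
ft_force: [-0.4, -0.7, 3.6]
grip_width: 0.0347
grasp_force: 60.8
```

Request:
drive_tool:
  rows:
    - {"dx": 0.06,"dy": 0,"dz": 0,"wx": 0,"wy": 0,"wz": 0,"hand": 30}
    - {"dx": 0.12,"dy": 0,"dz": 0,"wx": 0,"wy": 0,"wz": 0,"hand": 30}
    - {"dx": 0.12,"dy": 0,"dz": 0,"wx": 0,"wy": 0,"wz": 0,"hand": 30}

```text
clock: 14.9
eef_pos: [0.5438, 0.111, 0.0169]
tool_rot: [0.996, -0.092, 0.0, 0.0]
ft_force: [-2.3, 0.9, 5.6]
grip_width: 0.0343
grasp_force: 60.9
```

Request:
drive_tool:
  rows:
    - {"dx": 0.05,"dy": 0,"dz": -0.01,"wx": 0,"wy": 0,"wz": 0,"hand": 30}
    - {"dx": 0.1,"dy": 0,"dz": -0.012,"wx": 0,"wy": 0,"wz": 0,"hand": 30}
    - {"dx": 0.1,"dy": 0,"dz": -0.012,"wx": 0,"wy": 0,"wz": 0,"hand": 30}

```text
clock: 15.2
eef_pos: [0.5494, 0.1099, 0.017]
tool_rot: [0.996, -0.092, 0.0, 0.0]
ft_force: [-0.2, 0.4, -0.4]
grip_width: 0.0343
grasp_force: 60.2
```

Request:
drive_tool:
  rows:
    - {"dx": 0.05,"dy": 0,"dz": 0,"wx": 0,"wy": 0,"wz": 0,"hand": 30}
    - {"dx": 0.1,"dy": 0,"dz": 0,"wx": 0,"wy": 0,"wz": 0,"hand": 30}
    - {"dx": 0.1,"dy": 0,"dz": 0,"wx": 0,"wy": 0,"wz": 0,"hand": 30}

```text
clock: 15.5
eef_pos: [0.5546, 0.109, 0.0173]
tool_rot: [0.996, -0.092, 0.001, 0.0]
ft_force: [-0.6, 0.5, -0.5]
grip_width: 0.0345
grasp_force: 60.2
```

Request:
drive_tool:
  rows:
    - {"dx": 0.05,"dy": 0,"dz": 0.006,"wx": 0,"wy": 0,"wz": 0,"hand": 30}
    - {"dx": 0.1,"dy": 0,"dz": 0.006,"wx": 0,"wy": 0,"wz": 0,"hand": 30}
    - {"dx": 0.1,"dy": 0,"dz": 0.006,"wx": 0,"wy": 0,"wz": 0,"hand": 30}

```text
clock: 15.8
eef_pos: [0.5596, 0.1081, 0.0172]
tool_rot: [0.996, -0.092, 0.001, 0.0]
ft_force: [0.2, -0.2, -0.9]
grip_width: 0.0346
grasp_force: 60.2
```

Request:
drive_tool:
  rows:
    - {"dx": 0.05,"dy": 0,"dz": 0,"wx": 0,"wy": 0,"wz": 0,"hand": 30}
    - {"dx": 0.08,"dy": 0,"dz": 0,"wx": 0,"wy": 0,"wz": 0,"hand": 30}
    - {"dx": 0.08,"dy": 0,"dz": 0,"wx": 0,"wy": 0,"wz": 0,"hand": 30}

```text
clock: 16.1
eef_pos: [0.5633, 0.1074, 0.0171]
tool_rot: [0.996, -0.092, 0.001, 0.0]
ft_force: [-0.6, 0.3, -1.3]
grip_width: 0.0346
grasp_force: 60.2
```

Request:
drive_tool:
  rows:
    - {"dx": 0.05,"dy": 0,"dz": 0,"wx": 0,"wy": 0,"wz": 0,"hand": 30}
    - {"dx": 0.08,"dy": 0,"dz": 0,"wx": 0,"wy": 0,"wz": 0,"hand": 30}
    - {"dx": 0.08,"dy": 0,"dz": 0,"wx": 0,"wy": 0,"wz": 0,"hand": 30}

```text
clock: 16.4
eef_pos: [0.5672, 0.1066, 0.0172]
tool_rot: [0.996, -0.092, 0.001, 0.0]
ft_force: [-0.3, 0.0, -1.2]
grip_width: 0.0348
grasp_force: 60.2
```

Request:
drive_tool:
  rows:
    - {"dx": 0.05,"dy": 0,"dz": 0,"wx": 0,"wy": 0,"wz": 0,"hand": 30}
    - {"dx": 0.08,"dy": 0,"dz": 0,"wx": 0,"wy": 0,"wz": 0,"hand": 30}
    - {"dx": 0.08,"dy": 0,"dz": 0,"wx": 0,"wy": 0,"wz": 0,"hand": 30}

```text
clock: 16.7
eef_pos: [0.5711, 0.1059, 0.0172]
tool_rot: [0.996, -0.092, 0.001, 0.0]
ft_force: [-0.0, -0.5, -0.6]
grip_width: 0.0344
grasp_force: 60.2
```

Request:
drive_tool:
  rows:
    - {"dx": 0.06,"dy": 0,"dz": 0.004,"wx": 0,"wy": 0,"wz": 0,"hand": 30}
    - {"dx": 0.06,"dy": 0,"dz": 0.004,"wx": 0,"wy": 0,"wz": 0,"hand": 30}

```text
clock: 16.9
eef_pos: [0.5743, 0.1053, 0.017]
tool_rot: [0.996, -0.092, 0.001, 0.0]
ft_force: [-0.4, 0.1, -0.4]
grip_width: 0.0342
grasp_force: 60.2
```

Request:
drive_tool:
  rows:
    - {"dx": 0.06,"dy": 0,"dz": 0,"wx": 0,"wy": 0,"wz": 0,"hand": 30}
    - {"dx": 0.06,"dy": 0,"dz": 0,"wx": 0,"wy": 0,"wz": 0,"hand": 30}

```text
clock: 17.1
eef_pos: [0.5773, 0.1048, 0.017]
tool_rot: [0.996, -0.092, 0.001, 0.0]
ft_force: [0.5, -0.4, -1.0]
grip_width: 0.0344
grasp_force: 60.2
```

Request:
drive_tool:
  rows:
    - {"dx": 0.06,"dy": 0,"dz": 0.003,"wx": 0,"wy": 0,"wz": 0,"hand": 30}
    - {"dx": 0.06,"dy": 0,"dz": 0.003,"wx": 0,"wy": 0,"wz": 0,"hand": 30}

```text
clock: 17.3
eef_pos: [0.5803, 0.1042, 0.017]
tool_rot: [0.996, -0.092, 0.001, 0.0]
ft_force: [-0.1, 0.1, 1.6]
grip_width: 0.0345
grasp_force: 60.5
```

Request:
drive_tool:
  rows:
    - {"dx": 0.06,"dy": 0,"dz": 0,"wx": 0,"wy": 0,"wz": 0,"hand": 30}
    - {"dx": 0.06,"dy": 0,"dz": 0,"wx": 0,"wy": 0,"wz": 0,"hand": 30}

```text
clock: 17.5
eef_pos: [0.5832, 0.1037, 0.017]
tool_rot: [0.996, -0.092, 0.001, 0.0]
ft_force: [0.8, -0.7, 1.8]
grip_width: 0.0344
grasp_force: 60.5
```

Request:
drive_tool:
  rows:
    - {"dx": 0.06,"dy": 0,"dz": -0.001,"wx": 0,"wy": 0,"wz": 0,"hand": 30}
    - {"dx": 0.06,"dy": 0,"dz": -0.001,"wx": 0,"wy": 0,"wz": 0,"hand": 30}

```text
clock: 17.7
eef_pos: [0.5861, 0.1031, 0.017]
tool_rot: [0.996, -0.092, 0.001, 0.0]
ft_force: [-0.3, -0.1, 2.1]
grip_width: 0.0347
grasp_force: 60.6
```

Request:
drive_tool:
  rows:
    - {"dx": 0.06,"dy": 0,"dz": -0.001,"wx": 0,"wy": 0,"wz": 0,"hand": 30}
    - {"dx": 0.06,"dy": 0,"dz": -0.001,"wx": 0,"wy": 0,"wz": 0,"hand": 30}

```text
clock: 17.9
eef_pos: [0.589, 0.1025, 0.017]
tool_rot: [0.996, -0.092, 0.001, 0.0]
ft_force: [-0.4, -0.2, 2.5]
grip_width: 0.0345
grasp_force: 60.6
```

Request:
drive_tool:
  rows:
    - {"dx": 0.06,"dy": 0,"dz": -0.003,"wx": 0,"wy": 0,"wz": 0,"hand": 30}
    - {"dx": 0.06,"dy": 0,"dz": -0.003,"wx": 0,"wy": 0,"wz": 0,"hand": 30}

```text
clock: 18.1
eef_pos: [0.5921, 0.102, 0.017]
tool_rot: [0.996, -0.092, 0.001, 0.0]
ft_force: [-0.2, -0.0, 1.2]
grip_width: 0.0345
grasp_force: 60.5
```

Request:
drive_tool:
  rows:
    - {"dx": 0.06,"dy": 0,"dz": -0.002,"wx": 0,"wy": 0,"wz": 0,"hand": 30}
    - {"dx": 0.06,"dy": 0,"dz": -0.002,"wx": 0,"wy": 0,"wz": 0,"hand": 30}

```text
clock: 18.3
eef_pos: [0.5948, 0.1014, 0.017]
tool_rot: [0.996, -0.092, 0.001, 0.0]
ft_force: [-1.6, 0.4, 0.5]
grip_width: 0.0343
grasp_force: 60.4
```

Request:
drive_tool:
  rows:
    - {"dx": 0.03,"dy": 0,"dz": 0,"wx": 0,"wy": 0,"wz": 0,"hand": 30}
    - {"dx": 0.03,"dy": 0,"dz": 0,"wx": 0,"wy": 0,"wz": 0,"hand": 30}

```text
clock: 18.5
eef_pos: [0.5954, 0.1013, 0.017]
tool_rot: [0.996, -0.092, -0.0, 0.0]
ft_force: [-2.2, 0.9, 2.3]
grip_width: 0.0345
grasp_force: 60.5
```

Request:
drive_tool:
  rows:
    - {"dx": 0.03,"dy": 0,"dz": 0,"wx": 0,"wy": 0,"wz": 0,"hand": 30}
    - {"dx": 0.03,"dy": 0,"dz": 0,"wx": 0,"wy": 0,"wz": 0,"hand": 30}

```text
clock: 18.7
eef_pos: [0.5966, 0.101, 0.017]
tool_rot: [0.996, -0.092, -0.0, 0.0]
ft_force: [-4.3, 1.6, 3.7]
grip_width: 0.0344
grasp_force: 60.7
```

Request:
drive_tool:
  rows:
    - {"dx": 0.03,"dy": 0,"dz": -0.008,"wx": 0,"wy": 0,"wz": 0,"hand": 30}
    - {"dx": 0.03,"dy": 0,"dz": -0.008,"wx": 0,"wy": 0,"wz": 0,"hand": 30}

```text
clock: 18.9
eef_pos: [0.5981, 0.1007, 0.017]
tool_rot: [0.996, -0.092, -0.0, 0.0]
ft_force: [-4.7, 1.3, 1.9]
grip_width: 0.0345
grasp_force: 60.4
```

Request:
drive_tool:
  rows:
    - {"dx": 0.03,"dy": 0,"dz": 0,"wx": 0,"wy": 0,"wz": 0,"hand": 30}
    - {"dx": 0.03,"dy": 0,"dz": 0,"wx": 0,"wy": 0,"wz": 0,"hand": 30}

```text
clock: 19.1
eef_pos: [0.599, 0.1005, 0.017]
tool_rot: [0.996, -0.092, -0.001, 0.0]
ft_force: [-6.0, 1.8, 2.0]
grip_width: 0.0341
grasp_force: 60.4
```

Request:
drive_tool:
  rows:
    - {"dx": 0.04,"dy": 0,"dz": -0.003,"wx": 0,"wy": 0,"wz": 0,"hand": 30}
    - {"dx": 0.04,"dy": 0,"dz": -0.003,"wx": 0,"wy": 0,"wz": 0,"hand": 30}

```text
clock: 19.3
eef_pos: [0.6004, 0.1003, 0.017]
tool_rot: [0.996, -0.092, -0.002, 0.0]
ft_force: [-7.2, 1.2, 2.0]
grip_width: 0.0342
grasp_force: 60.5
```

Request:
drive_tool:
  rows:
    - {"dx": 0.04,"dy": 0,"dz": 0,"wx": 0,"wy": 0,"wz": 0,"hand": 30}
    - {"dx": 0.04,"dy": 0,"dz": 0,"wx": 0,"wy": 0,"wz": 0,"hand": 30}

```text
clock: 19.5
eef_pos: [0.6015, 0.1, 0.017]
tool_rot: [0.996, -0.092, -0.002, 0.0]
ft_force: [-9.4, 1.7, 4.7]
grip_width: 0.0345
grasp_force: 60.7
```

Request:
drive_tool:
  rows:
    - {"dx": 0.04,"dy": 0,"dz": -0.01,"wx": 0,"wy": 0,"wz": 0,"hand": 30}
    - {"dx": 0.04,"dy": 0,"dz": -0.01,"wx": 0,"wy": 0,"wz": 0,"hand": 30}

```text
clock: 19.7
eef_pos: [0.6028, 0.0997, 0.017]
tool_rot: [0.996, -0.092, -0.003, 0.0]
ft_force: [-10.0, 3.0, 2.1]
grip_width: 0.0345
grasp_force: 60.5
```

Request:
drive_tool:
  rows:
    - {"dx": 0.04,"dy": 0,"dz": -0.002,"wx": 0,"wy": 0,"wz": 0,"hand": 30}
    - {"dx": 0.04,"dy": 0,"dz": -0.002,"wx": 0,"wy": 0,"wz": 0,"hand": 30}

```text
clock: 19.9
eef_pos: [0.6038, 0.0995, 0.0169]
tool_rot: [0.996, -0.092, -0.004, 0.0]
ft_force: [-11.6, 3.4, 4.3]
grip_width: 0.0346
grasp_force: 60.6
```

Request:
drive_tool:
  rows:
    - {"dx": 0.05,"dy": 0,"dz": -0.01,"wx": 0,"wy": 0,"wz": 0,"hand": 30}
    - {"dx": 0.05,"dy": 0,"dz": -0.01,"wx": 0,"wy": 0,"wz": 0,"hand": 30}

```text
clock: 20.1
eef_pos: [0.6056, 0.0991, 0.017]
tool_rot: [0.996, -0.091, -0.005, 0.0]
ft_force: [-12.0, 3.4, 2.2]
grip_width: 0.0346
grasp_force: 60.5
```

Request:
drive_tool:
  rows:
    - {"dx": 0.05,"dy": 0,"dz": -0.006,"wx": 0,"wy": 0,"wz": 0,"hand": 30}
    - {"dx": 0.05,"dy": 0,"dz": -0.006,"wx": 0,"wy": 0,"wz": 0,"hand": 30}

```text
clock: 20.3
eef_pos: [0.6069, 0.0988, 0.0169]
tool_rot: [0.996, -0.091, -0.006, 0.0]
ft_force: [-15.1, 3.4, 4.0]
grip_width: 0.0341
grasp_force: 60.6
```

Request:
drive_tool:
  rows:
    - {"dx": 0.06,"dy": 0,"dz": -0.012,"wx": 0,"wy": 0,"wz": 0,"hand": 30}
    - {"dx": 0.06,"dy": 0,"dz": -0.012,"wx": 0,"wy": 0,"wz": 0,"hand": 30}

```text
clock: 20.5
eef_pos: [0.609, 0.0983, 0.017]
tool_rot: [0.996, -0.091, -0.007, 0.0]
ft_force: [-16.4, 3.3, 2.4]
grip_width: 0.0346
grasp_force: 60.5
```

```bash
python3 mv.py .607 .0988 .017 -.181
```

```text
tip 0.011
t 20.5 pos [0.609  0.0983 0.017 ] yaw -0.1827 width 0.03462885541050945 F [-16.43   3.3    2.35]
d [-0.04  -0.002 -0.   ] w [ 0.025  0.159 -0.019]
```

Request:
drive_tool:
  rows:
    - {"dx": 0,"dy": 0,"dz": 0,"wx": 0,"wy": 0,"wz": 0,"hand": 60}
    - {"dx": 0,"dy": 0,"dz": 0,"wx": 0,"wy": 0,"wz": 0,"hand": 60}
    - {"dx": 0,"dy": 0,"dz": 0,"wx": 0,"wy": 0,"wz": 0,"hand": 60}
    - {"dx": 0,"dy": 0,"dz": 0,"wx": 0,"wy": 0,"wz": 0,"hand": 60}

```text
clock: 20.9
eef_pos: [0.6174, 0.0974, 0.0203]
tool_rot: [0.996, -0.092, 0.002, 0.0]
ft_force: [0.2, -0.9, 0.1]
grip_width: 0.06
grasp_force: 0.0
```

Request:
drive_tool:
  rows:
    - {"dx": -0.1,"dy": 0,"dz": -0.2,"wx": 0,"wy": 0,"wz": 0,"hand": 60}
    - {"dx": -0.2,"dy": 0,"dz": -0.7,"wx": 0,"wy": 0,"wz": 0,"hand": 60}
    - {"dx": -1,"dy": 0,"dz": -1.5,"wx": 0,"wy": 0,"wz": 0,"hand": 60}
    - {"dx": -2,"dy": 0,"dz": -2.2,"wx": 0,"wy": 0,"wz": 0,"hand": 60}
    - {"dx": -3,"dy": 0,"dz": -3,"wx": 0,"wy": 0,"wz": 0,"hand": 60}
    - {"dx": -3.5,"dy": 0,"dz": -3.5,"wx": 0,"wy": 0,"wz": 0,"hand": 60}
    - {"dx": -3.5,"dy": 0,"dz": -3.5,"wx": 0,"wy": 0,"wz": 0,"hand": 60}

```text
clock: 21.6
eef_pos: [0.4422, 0.1303, 0.1988]
tool_rot: [0.996, -0.091, 0.003, -0.001]
ft_force: [0.3, 0.5, -0.0]
grip_width: 0.0601
grasp_force: 0.0
```

Run:
```python
from look import *
ims=[bot.camera("side"),bot.camera("top")]
cv2.imwrite("pics/s6.png",cv2.resize(ims[0][90:230,230:370,::-1],(590,590),interpolation=cv2.INTER_CUBIC))
c=np.array([.637,.0942]);
print("corner px",proj("side",[[*c,0]])); o=bot.get_obs(); print(o["eef_pos"],o["ft_force"])
for d in bot.outline_of("side","wedge_grip"):
    if d["extent"][1]<230: print(d["extent"],d["score"])
```

```text
corner px [[321.55793013 163.65694351]]
[0.44404781 0.13035132 0.1975471 ] [0.88863658 0.29720765 0.03353331]
[314.3, 163.6, 11.8, 8.0] 0.67
```

View pics/s6.png

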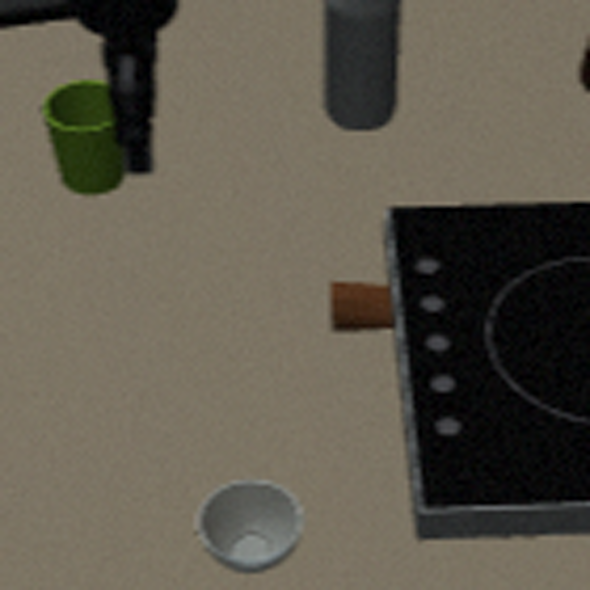

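```bash
python3 -c "
from workcell import bot; print(bot.job_done())"
```

```text
the job is handed in; nothing more can be done
None
```

The wedge is in under the hob's front edge by the short foot, about 76 mm deep. It took a final push of about 17 N (an estimated 11 N load on the hob), stayed put after release, and the job is handed in with the arm clear at about 22 s.

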